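Step the thread selector to the burgundy spool and lock it

TASK

On the thread-selector stand, push the red tab with a fingertip, without pinching it, to step the selector arm round until its brass eye points straight at the burgundy spool. Only then press the yellow plunger on the hub fully down to lock the arm there. Leave every spool standing in its seat and do not disturb the other things on the bench.

Things in the scene. Friction and masses are not known exactly. Their poses are not given: they have to be found in the camera images.
- stand: thread-selector stand, fixed: a round light-wood disc 228 mm across, 45 to 57 mm above the bench, on a dark foot 110 mm across. Origin on its vertical axis at the bench top. Four black ring seats (44 mm across, 6 mm high) lie 88 mm from the axis at -72, -32, 32 and 72 degrees from the stand's +x; each holds one loose spool, and which colour is where changes. The rest of the disc is bare.
- guide_arm (a joint): angle (rad) of the aluminium selector arm about the stand's vertical axis, at its hub (54 mm across, top 76 mm above the bench). 0: the brass thread eye points along the stand's +x and the red tab along its -x; positive is counter-clockwise seen from above. Range -1.5 to 1.5. It turns stiffly (about 0.2 N m, some 3 N at the tab) and stays wherever it is left. It starts within 0.2 of 0.
- guide_aim (a point): point on the selector arm's line, 88 mm from the axis on the eye's side, 75 mm above the bench: it lies on the axis of the spool that the eye points straight at. The arm itself ends 64 mm from the axis.
- tab_top (a point): middle of the top of the upright red tab on the arm's tail, diametrically opposite the eye: 70 mm from the axis, 123 mm above the bench. The tab is 14 mm thick (round the axis), 24 mm wide (radially) and 50 mm tall, from 73 to 123 mm above the bench; the tail below it is 14 mm wide.
- lock_plunger (a joint): travel (m) of the yellow lock plunger on the hub: 0 up, 0.010 fully down. It moves straight down under about 5 N and stays where it is left; it does not spring back.
- plunger_top (a point): middle of the plunger's flat top (28 mm across), on the stand's axis; 104 mm above the bench when up, 94 mm when down.
- spool_burgundy: burgundy-red thread spool with pale wooden ends, 28 mm across, 50 mm tall, standing loosely in a seat of the stand, its origin at the centre of its underside, 57 mm above the bench
- spool_navy: navy-blue thread spool, 24 mm across, 46 mm tall, standing loosely in a seat of the stand, its origin at the centre of its underside, 57 mm above the bench
- spool_yellow: mustard-yellow thread spool, 29 mm across, 52 mm tall, standing loosely in a seat of the stand, its origin at the centre of its underside, 57 mm above the bench
- spool_cream: cream-white thread spool, 33 mm across, 58 mm tall, standing loosely in a seat of the stand, its origin at the centre of its underside, 57 mm above the bench
- felt_brush: wooden felt brush, 41x130x36 mm, loose bystander
- jar: clear jar with orange lid, 64 mm across, 72 mm tall, loose bystander
- clamp: clip clamp, 22x83x28 mm, loose bystander
- glue_bottle: white glue bottle with red nozzle, 47 mm across, 135 mm tall, loose bystander
- spray_bottle: white spray bottle, 43x102x213 mm, loose bystander
There are look-alikes about, which are no part of the job. Leave any black look-alike of the spool_yellow alone.

How it is judged:
On the way, in this order (a step that is already met when the one before it is completed fails the run):
1. the brass eye points at the burgundy spool (within 11 mm at the spool) and rests there, the plunger still up (horizontal distance between guide_aim and spool_burgundy below 0.011 m and value of joint lock_plunger below 0.003 m and velocity of joint guide_arm between -0.05 and 0.05 rad/s), for 0.3 s.
2. the plunger is pressed down with the eye still on the burgundy spool (horizontal distance between guide_aim and spool_burgundy below 0.011 m and value of joint lock_plunger above 0.008 m), for 0.2 s.
At the end, for the whole second after the job is handed in: The selector arm is at rest with its line within 11 mm of the burgundy spool's axis (about 7 degrees), the plunger is down by more than 8 of its 10 mm, and all four spools stand upright in their seats (within 12 mm of where they stood) (all of step 2 and velocity of joint guide_arm between -0.05 and 0.05 rad/s and angle between each of spool_burgundy, spool_navy, spool_yellow, spool_cream's own z axis and vertical below 0.15 rad and distance of each of spool_burgundy, spool_navy, spool_yellow, spool_cream from where it was at the start of the episode below 0.012 m); the robot touches nothing.
It fails at once if the red tab is pinched (both of its faces pressed at once) (contact force between each of guide_arm_c3, guide_arm_c4 and the fingers above 1 N).
It fails at once if the plunger is pressed while the eye is not on the burgundy spool (value of joint lock_plunger above 0.004 m and not (horizontal distance between guide_aim and spool_burgundy below 0.011 m)).
It fails at once if a spool is lifted, tipped or pushed out of its seat (distance of any of spool_burgundy, spool_navy, spool_yellow, spool_cream from where it was at the start of the episode above 0.015 m or angle between any of spool_burgundy, spool_navy, spool_yellow, spool_cream's own z axis and vertical above 0.35 rad).
It fails at once if a bystander is shifted by more than 30 mm (distance of any of felt_brush, jar, clamp, glue_bottle, spray_bottle from where it was at the start of the episode above 0.03 m).
It also fails if it takes over 48 s, if anything falls off the work surface, if the arm or the gripper's body presses on something with over 40 N, if the wrist force passes 120 N, or if a joint passes its speed limit or range.

ROBOT

A 6-joint arm with a two-finger parallel gripper is mounted at the origin on a cart in front of the work surface, level with it; the furniture and walls round the work are solid. World frame = base frame: x ahead of the robot, y to its left, z up, the work surface at z = 0. Lengths are in m, angles in rad, forces in N, time in s.
With the tool pointing down it reaches from about 0.35 to 1 m from the base axis. Payload 7.1 kg.
Tool frame: the origin (TCP) lies on the centre line of the jaws, within the pads' length; the fingertips stand 19 mm ahead of it and the grasp point (between the pads) is the TCP; z points along the fingers, x is the direction in which the jaws open and shut, and the axes are right-handed (so a half turn about z gives the same grasp; the last joint's range is limited). The gripper opens to 85 mm and grips with 20 to 120 N. Pads are 22 mm wide; open, the fingers measure 114 mm over their backs; the gripper's body (76 mm by 85 mm) begins 54 mm behind the grasp point. The pads swing forward as they close: fully open they stand 13 mm farther back than shut.
Start: joints at [1.312, 0.423, 1.63, -0, 1.089, -0.019], TCP at [0.148, 0.607, 0.25] pointing down, gripper open.
Joint ranges: [-3, 3], [-0.9, 2.11], [0.09, 2.58], [-1.31, 4.45], [0.11, 2.69], [-2.54, 2.54]. Speed limits (rad/s): [2.39, 2.39, 3.01, 3.14, 3.14, 3.14].

INTERFACE

Orientations are given as a unit quaternion [x, y, z, w].
In Python, from plant import arm, grab_frame gives the robot as it stands.
- The arm moves only by the tool play_rows, never from a script. Its arguments are lists of equal length, an entry for each row: "claw": the gripper command: -1 is fully open, 1 is shut, values between are in proportion; "offset": the shift along the tool's x, y, z in m, a list of three; "spin": the turn about the tool's z in degrees. In form: {"claw": [claw, ...], "offset": [[tx, ty, tz], ...], "spin": [spin, ...]}. A call has 1 to 12 rows; each row is the pose to reach, as a shift and turn from the pose commanded when the call began, along the tool's axes at that moment; what a row does not reach only later rows make up. A row lasts 1/12 s, in which the tool goes at most 41.7 mm and 7.16 degrees, less where a joint would pass 70% of its speed; a pose out of reach is approached as far as the arm can. A call with a gripper value outside its range is refused whole. The fingers move at their own pace and stop on an object; "squeeze" is the grip in N (left out, the last holds). Time passes only in rows, so rows that repeat a pose let the fingers close. It gives the time, the measured TCP pose, the force and the opening at its end, in the units of the state.
- arm.read_state(): the state, without advancing time (a new reading comes with each control period).
- grab_frame(name): name is "side" or "top" or "wrist"; returns a dict with "color" (384x512x3 uint8, red, green, blue), "vfov" (degrees; the focal length in pixels is half the picture's height over the tangent of half this angle, whatever the lens; pixels are square), "cx", "cy" (the principal point, pixels), "world_from_camera" (4x4, takes a point from camera to world coordinates). Camera axes: x right, y down, z forward; pixel columns grow to the right and rows downward; lengths in m; the calibration is good to about 2 mm. A picture is of the moment at which its call begins. There is no depth.
- arm.finish_job(): hands the job in, once; it reports no verdict.
The state is a dict: "time_s": time; "q": joint angles; "qvel": joint speeds; "tau": joint torques, N m; "tool_pos": TCP position; "tcp_rot": TCP orientation; "ft_force": force on the tool from outside, world axes, zero at the start; "ft_torque": the same for the moment, N m; "width": finger opening in m.
Only numpy, scipy, OpenCV 4.12 (cv2) and the standard library are available. Lean on these libraries where they do the work, as an engineer would, in place of code of your own. Each camera call takes 0.05 s, during which the arm holds its last target.

## Working session

There is one attempt and no reset: what is moved stays moved. The work goes in short steps, Python scripts to look and compute and a tool call to move; the robot and the scene stay as the last step left them, time stands still between calls to the robot, and variables do not carry over. Pictures are saved under pics/ and viewed, and the job is handed in when it is done.

Besides the shell and the picture viewer there is one more tool, called after "Call:" as a command line: name --pt "numbers of a row" for each row, then --argument value for the rest. play_rows: Moves the arm, as the interface text tells. Its arguments: {"type":"object","properties":{"claw":{"type":"array","items":{"type":"number"}},"offset":{"type":"array","items":{"type":"array","items":{"type":"number"}}},"spin":{"type":"array","items":{"type":"number"}},"squeeze":{"type":"number"}},"required":["claw","offset","spin"]}

```bash
ls; mkdir -p pics; cat > h.py <<'E'
import numpy as np, cv2
from plant import arm, grab_frame
def save(n,fn):
    f=grab_frame(n); cv2.imwrite('pics/'+fn,cv2.cvtColor(f['color'],cv2.COLOR_RGB2BGR)); np.savez('pics/'+fn+'.npz',**f); return f
def K(f):
    fl=192/np.tan(np.radians(f['vfov'])/2); return fl
def ray(f,u,v):
    fl=K(f); T=np.array(f['world_from_camera']); d=T[:3,:3]@np.array([(u-f['cx'])/fl,(v-f['cy'])/fl,1]); return T[:3,3],d
def plane(f,u,v,z):
    o,d=ray(f,u,v); return o+d*(z-o[2])/d[2]
def proj(f,p):
    T=np.array(f['world_from_camera']); c=T[:3,:3].T@(np.array(p)-T[:3,3]); fl=K(f); return np.array([f['cx']+fl*c[0]/c[2],f['cy']+fl*c[1]/c[2]])
E
python3 - <<'E'
from h import *
for n in ['top','side','wrist']:
    f=save(n,n+'0.png'); print(n,f['vfov'],f['cx'],f['cy'],np.array(f['world_from_camera']).round(3).tolist())
print(arm.read_state())
E
```

```text
pics
top 44.58290208751997 259.57570024392254 190.34596499519967 [[-0.044, -0.973, 0.226, 0.311], [-0.999, 0.042, -0.014, 0.097], [0.004, -0.226, -0.974, 1.353], [0.0, 0.0, 0.0, 1.0]]
side 47.267678748369896 256.5687245925066 191.15991633030958 [[-0.936, -0.232, 0.264, 0.278], [-0.352, 0.614, -0.707, 0.942], [0.002, -0.755, -0.656, 0.917], [0.0, 0.0, 0.0, 1.0]]
wrist 63.778002251102365 257.7839736586948 190.05507689010233 [[0.239, 0.927, 0.29, 0.075], [0.971, -0.227, -0.073, 0.624], [-0.002, 0.299, -0.954, 0.373], [0.0, 0.0, 0.0, 1.0]]
{'time_s': 0.15, 'q': array([ 1.31199179e+00,  4.23713550e-01,  1.63055444e+00,  9.51504059e-06,
        1.08860282e+00, -1.90132171e-02]), 'qvel': array([ 7.17617176e-04, -1.72330341e-03, -2.13109869e-03, -5.98626714e-04,
        9.15707018e-05, -7.49462069e-04]), 'tau': array([-1.02823175e-03, -5.57767510e+01, -2.82016772e+01, -9.50986941e-05,
        4.90675171e-03, -4.77653816e-05]), 'tool_pos': array([0.14830766, 0.60670447, 0.24967841]), 'tcp_rot': array([ 7.86607814e-01,  6.17452620e-01, -5.12654593e-04,  3.81611002e-04]), 'ft_force': array([-0.18755994,  0.47748699, -0.34136039]), 'ft_torque': array([-0.0405746 ,  0.04810261,  0.04630852]), 'width': 0.08543426230734306}
```

View pics/top0.png

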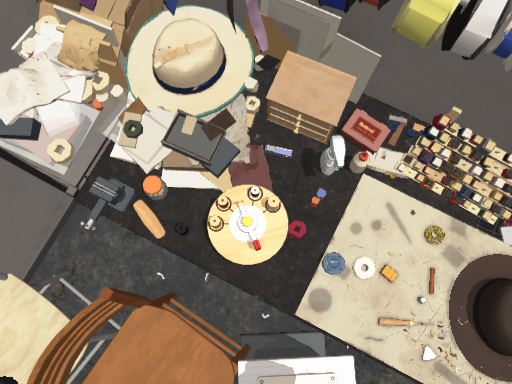

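View pics/side0.png

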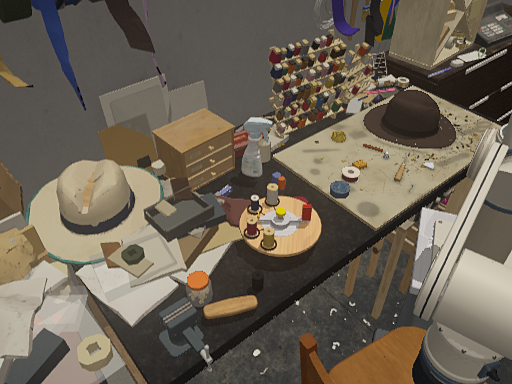

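View pics/wrist0.png

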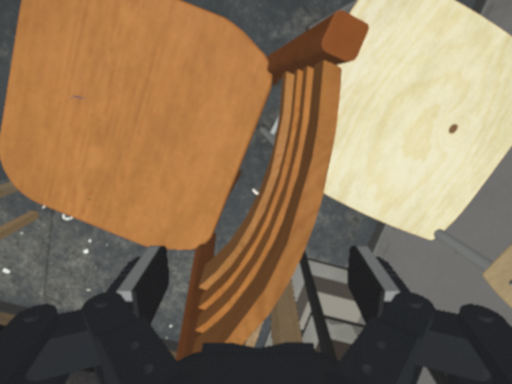

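```bash
python3 - <<'E'
from h import *
t=dict(np.load('pics/top0.png.npz')); s=dict(np.load('pics/side0.png.npz'))
a=cv2.resize(cv2.imread('pics/top0.png')[170:280,190:310],None,fx=5,fy=5,interpolation=cv2.INTER_CUBIC)
b=cv2.resize(cv2.imread('pics/side0.png')[170:265,230:330],None,fx=6,fy=6,interpolation=cv2.INTER_CUBIC)
cv2.imwrite('pics/topc.png',a);cv2.imwrite('pics/sidec.png',b)
print(plane(t,247,224,.057))
# disc ellipse by colour
hsv=cv2.cvtColor(t['color'],cv2.COLOR_RGB2HSV)
m=((hsv[...,0]>10)&(hsv[...,0]<28)&(hsv[...,1]>60)&(hsv[...,2]>130)).astype(np.uint8)
m[:,:200]=0;m[:,296:]=0;m[:175]=0;m[275:]=0
cs,_=cv2.findContours(m,cv2.RETR_EXTERNAL,cv2.CHAIN_APPROX_NONE);c=max(cs,key=cv2.contourArea)
pts=np.array([plane(t,u,v,.057)[:2] for u,v in cv2.convexHull(c)[:,0]],np.float32)
print(cv2.contourArea(c),cv2.minEnclosingCircle(pts)); A=np.c_[2*pts,np.ones(len(pts))];x=np.linalg.lstsq(A,(pts**2).sum(1),rcond=None)[0];print(x[:2],np.sqrt(x[2]+x[0]**2+x[1]**2))
E
```

```text
[0.51662614 0.11789937 0.057     ]
5174.5 ((0.5469872951507568, 0.14208413660526276), 0.15120716392993927)
[0.53374785 0.12734132] 0.12305462133399048
```

View pics/topc.png

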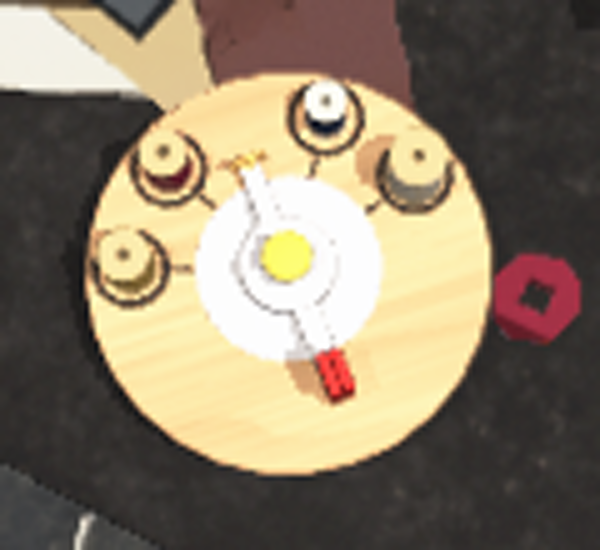

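View pics/sidec.png

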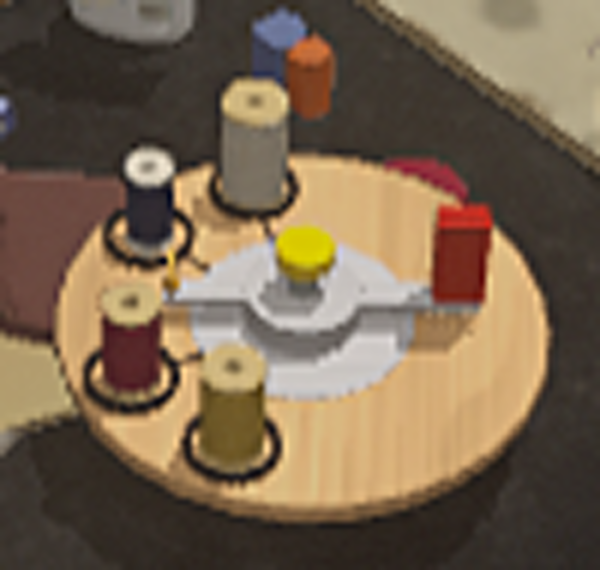

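```bash
cat >> h.py <<'E'
def fit(pts):
    pts=np.array(pts); A=np.c_[2*pts,np.ones(len(pts))];x=np.linalg.lstsq(A,(pts**2).sum(1),rcond=None)[0];return x[:2],np.sqrt(x[2]+x[:2]@x[:2])
E
python3 - <<'E'
from h import *
t=dict(np.load('pics/top0.png.npz')); s=dict(np.load('pics/side0.png.npz'))
def P(x,y,z): return plane(t,190+(x-2)/5,170+(y-2)/5,z)[:2]
def Q(x,y,z): return plane(s,230+(x-2.5)/6,170+(y-2.5)/6,z)[:2]
seat=dict(y=(131,267),b=(169,169),n=(326,117),c=(415,175))
seats=dict(y=(231,442),b=(132,377),n=(149,235),c=(254,188))
print('disc',P(288,273,.057),Q(303,333,.057),'plunger',P(286,254,.104),Q(306,250,.104))
a=np.array([P(*seat[k],.060) for k in 'ybnc']);b=np.array([Q(*seats[k],.060) for k in 'ybnc'])
tops=dict(y=(124,253,.109),b=(163,152,.107),n=(326,100,.103),c=(417,156,.115))
topss=dict(y=(234,366,.109),b=(130,301,.107),n=(149,165,.103),c=(255,101,.115))
c1=np.array([P(*tops[k]) for k in 'ybnc']);d=np.array([Q(*topss[k]) for k in 'ybnc'])
th=np.radians([72,32,-32,-72]);L=.088*np.c_[np.cos(th),np.sin(th)]
for X in (a,b,c1,d):
    print(X.round(4).tolist(),fit(X))
    # rigid fit
    z=X@[1,1j];l=L@[1,1j]; r=np.sum((z-z.mean())*np.conj(l-l.mean()));r/=abs(r);o=z.mean()-r*l.mean();print('  o',o,'yaw',np.degrees(np.angle(r)),abs(z-o-r*l).round(4))
print('tab',P(333,363,.123),Q(463,217,.123),'eye',P(244,163,.08))
E
```

```text
disc [0.51603817 0.11736279] [0.51420002 0.12523947] plunger [0.51899036 0.1173049 ] [0.51635252 0.11999767]
[[0.5227, 0.2046], [0.5775, 0.182], [0.6037, 0.0924], [0.5681, 0.0438]] (array([0.51892723, 0.11661849]), np.float64(0.08798309020056641))
  o (0.5190627731515007+0.11676105082313065j) yaw 15.895661621117528 [0.0005 0.0005 0.0001 0.0001]
[[0.5219, 0.2026], [0.5764, 0.1814], [0.6022, 0.0921], [0.5664, 0.0431]] (array([0.51898873, 0.11594427]), np.float64(0.08679971223769553))
  o (0.5177435194155342+0.11584323693679058j) yaw 15.87581527600835 [0.0015 0.0005 0.0007 0.0005]
[[0.5225, 0.2041], [0.5774, 0.1819], [0.6035, 0.0922], [0.5676, 0.0444]] (array([0.51987107, 0.11701501]), np.float64(0.08699345152626428))
  o (0.5187735967060826+0.1167508150818508j) yaw 15.854284548792137 [0.0007 0.0004 0.0002 0.0008]
[[0.5212, 0.2036], [0.5772, 0.1808], [0.6027, 0.0904], [0.5674, 0.0431]] (array([0.51864373, 0.11586891]), np.float64(0.08767871805664362))
  o (0.5181554402999319+0.11556333468695165j) yaw 15.880185417693266 [0.0003 0.0001 0.0007 0.0006]
tab [0.45684305 0.09451725] [0.4523233  0.09447229] eye [0.57501523 0.13902829]
```

Call:
play_rows --claw '[1,1,1,1,1,1,1,1,1,1,1,1]' --pt "-0.03 0.03 0" --pt "-0.06 0.06 0" --pt "-0.085 0.085 0" --pt "-0.11 0.11 0" --pt "-0.135 0.135 0" --pt "-0.16 0.16 0" --pt "-0.185 0.185 0" --pt "-0.21 0.21 0" --pt "-0.235 0.235 0" --pt "-0.26 0.26 0" --pt "-0.285 0.285 0" --pt "-0.3 0.3 0" --spin '[5,10,15,20,25,30,35,40,45,50,55,56]' --squeeze 20

```text
time_s: 1.15
tool_pos: [0.3694, 0.2419, 0.2503]
tcp_rot: [0.985, 0.173, -0.0, 0.0]
ft_force: [-0.3, 0.2, 0.1]
width: -0.0002
```

Call:
play_rows --claw '[1,1,1,1,1,1,1,1]' --pt "0.005 0.025 0" --pt "0.01 0.05 0" --pt "0.015 0.075 0" --pt "0.02 0.1 0" --pt "0.025 0.12 0.02" --pt "0.027 0.135 0.04" --pt "0.027 0.135 0.06" --pt "0.027 0.135 0.06" --spin '[0,0,0,0,0,0,0,0]'

```text
time_s: 1.82
tool_pos: [0.4388, 0.1257, 0.1873]
tcp_rot: [0.985, 0.175, -0.003, 0.0]
ft_force: [-1.0, 0.6, -0.3]
width: -0.0002
```

```bash
python3 - <<'E'
from h import *
for n in ['top','side','wrist']:
    f=save(n,n+'1.png')
    im=cv2.imread('pics/%s1.png'%n)
    if n=='top': im=cv2.resize(im[150:290,170:330],None,fx=5,fy=4.28)
    if n=='side': im=cv2.resize(im[110:270,200:400],None,fx=4,fy=4)
    im=im[:600,:800]; cv2.imwrite('pics/%s1c.png'%n,im)
print(arm.read_state()['tool_pos'])
E
```

```text
[0.44075482 0.12740427 0.19081491]
```

View pics/side1c.png

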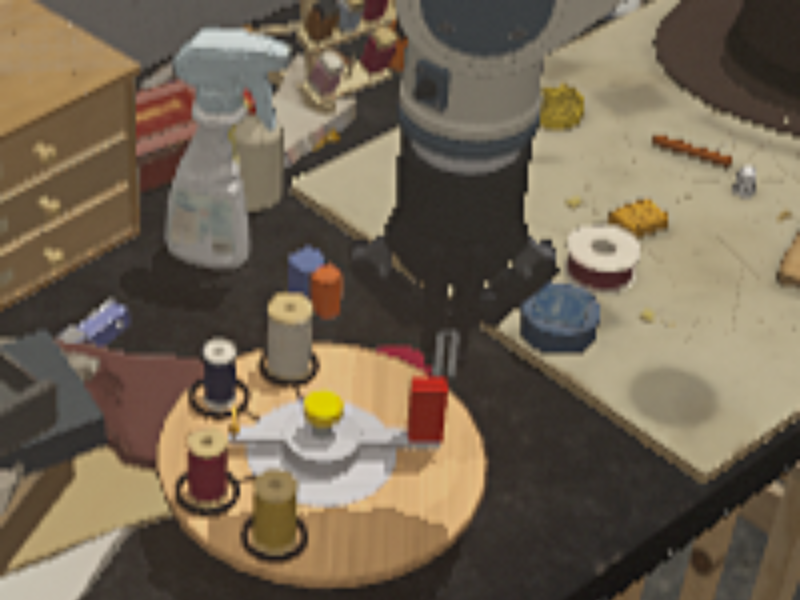

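View pics/wrist1c.png

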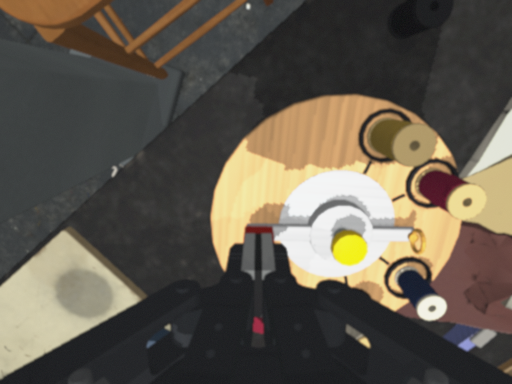

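View pics/top1c.png

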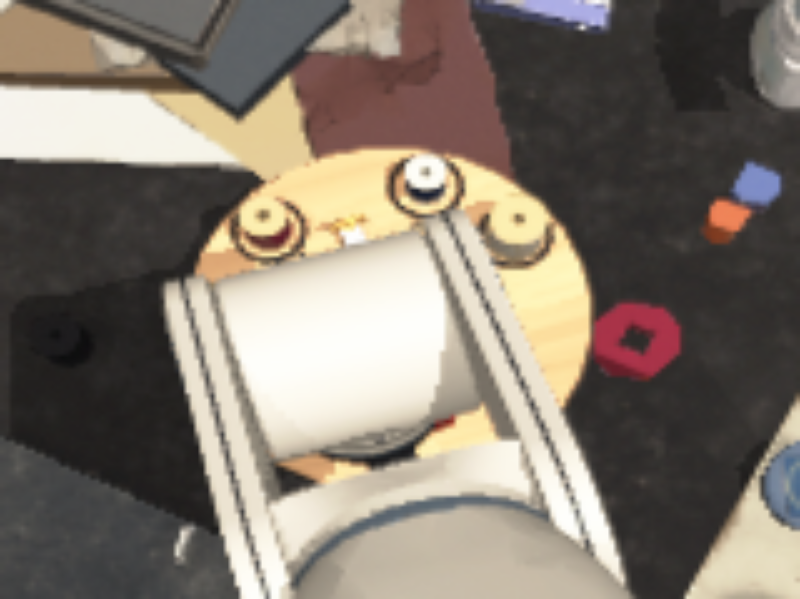

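```bash
python3 - <<'E'
from h import *
s=dict(np.load('pics/side1.png.npz'));w=dict(np.load('pics/wrist1.png.npz'))
st=arm.read_state(); p=st['tool_pos'];print(p)
tip=p-[0,0,.019]
print('tip side crop',(proj(s,tip)-[200,110])*4,'wrist',proj(w,tip))
A=np.array([.5185,.1165])
for a in (199,200.5,202):
    r=np.radians(a)
    for z in (.123,.073): print(a,z,(proj(s,[*(A+.07*np.array([np.cos(r),np.sin(r)])),z])-[200,110])*4,proj(w,[*(A+.07*np.array([np.cos(r),np.sin(r)])),z]))
    e=[*(A-.06*np.array([np.cos(r),np.sin(r)])),.076];print('eye',proj(w,e))
print('ax',proj(w,[*A,.104]),(proj(s,[*A,.104])-[200,110])*4)
E
```

```text
[0.44075482 0.12740427 0.19081491]
tip side crop [436.5266396  363.97191143] wrist [257.54887829 247.89742745]
199 0.123 [427.32431957 382.27346828] [256.68866349 260.27134231]
199 0.073 [421.68815692 435.89768433] [257.04628098 229.90993957]
eye [411.16423686 234.49799662]
200.5 0.123 [427.12679764 380.4000743 ] [256.67173002 262.59633692]
200.5 0.073 [421.50251657 434.01369826] [257.03167067 231.87685299]
eye [411.456225   232.79822516]
202 0.123 [426.85777349 378.53092952] [256.7234176  264.90927092]
202 0.073 [421.24729651 432.13386998] [257.07325927 233.83535484]
eye [411.70022798 231.09247473]
ax [349.41859963 249.10306968] [320.92671203 400.86342984]
```

Call:
play_rows --claw '[1,1,1,1,1,1,1,1]' --pt "0 0 0.03" --pt "0 0 0.06" --pt "0 0 0.08" --pt "0 0 0.08" --pt "0 0.005 0.08" --pt "0 0.01 0.08" --pt "0 0.014 0.08" --pt "0 0.014 0.08" --spin '[0,0,0,0,0,0,0,0]'

```text
time_s: 2.63
tool_pos: [0.4469, 0.1136, 0.1119]
tcp_rot: [0.984, 0.176, 0.002, -0.0]
ft_force: [0.5, 0.0, 0.1]
width: -0.0001
```

```bash
python3 - <<'E'
from h import *
for n in ['side','wrist']:
    f=save(n,n+'2.png')
    im=cv2.imread('pics/%s2.png'%n)
    if n=='side': im=cv2.resize(im[150:270,230:350],None,fx=5,fy=5)
    cv2.imwrite('pics/%s2c.png'%n,im)
st=arm.read_state();print(st['tool_pos'],st['ft_force'])
E
```

```text
[0.44627139 0.1138428  0.11136649] [-0.39372668 -1.12507972  0.00158067]
```

View pics/side2c.png

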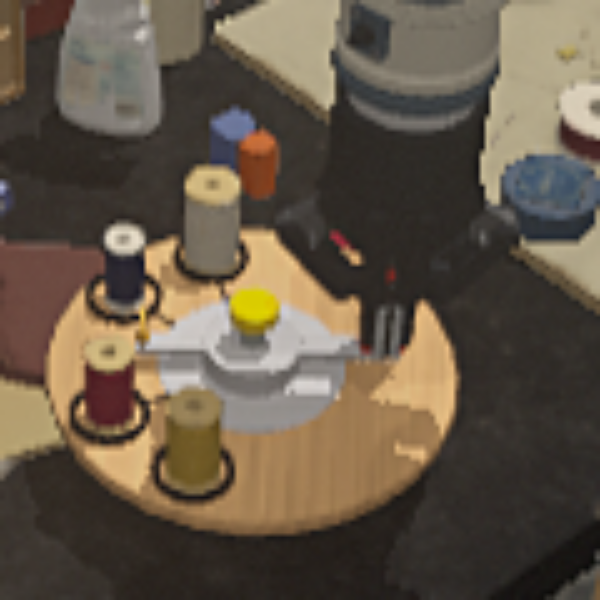

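View pics/wrist2c.png

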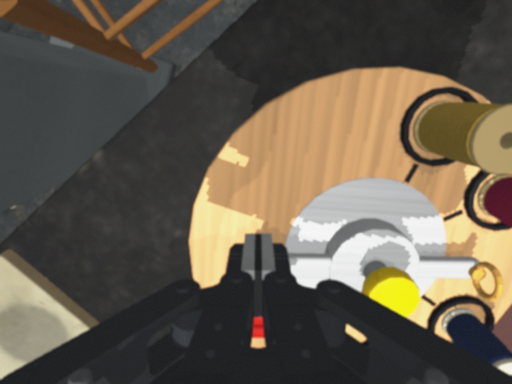

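Call:
play_rows --claw '[1,1,1,1,1,1,1,1,1,1,1,1]' --pt "0 0.004 0" --pt "-0.001 0.007 0" --pt "-0.001 0.01 0" --pt "-0.002 0.013 0" --pt "-0.002 0.016 0" --pt "-0.002 0.019 0" --pt "-0.002 0.022 0" --pt "-0.002 0.025 0" --pt "-0.001 0.027 0" --pt "-0.001 0.029 0" --pt "-0.001 0.029 0" --pt "-0.001 0.029 0" --spin '[0,-2,-4,-6,-9,-11,-13,-16,-18,-20,-20,-20]'

```text
time_s: 3.73
tool_pos: [0.4543, 0.0863, 0.1103]
tcp_rot: [0.939, 0.344, -0.0, -0.0]
ft_force: [-1.4, 0.7, 0.8]
width: -0.0001
```

```bash
python3 - <<'E'
from h import *
for n in ['side','wrist']:
    f=save(n,n+'3.png')
    im=cv2.imread('pics/%s3.png'%n)
    if n=='side': im=cv2.resize(im[150:270,230:350],None,fx=5,fy=5)
    cv2.imwrite('pics/%s3c.png'%n,im)
st=arm.read_state();print(st['tool_pos'],st['ft_force'])
E
```

```text
[0.45439466 0.08643    0.11032534] [-1.78427152  1.17906306  0.31583894]
```

View pics/side3c.png

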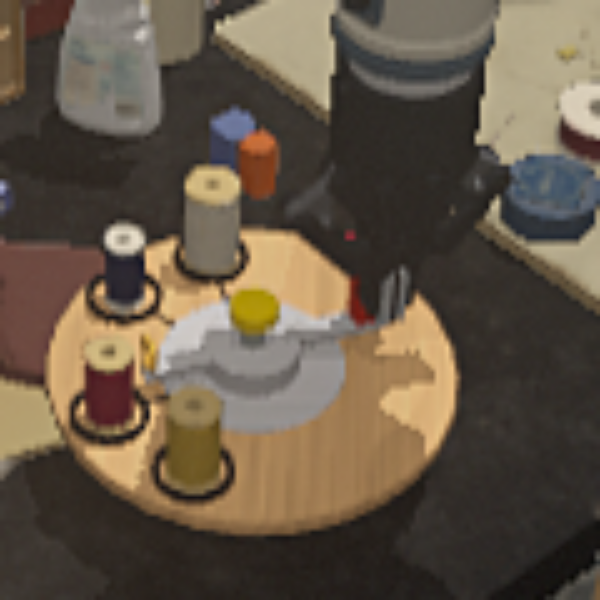

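View pics/wrist3c.png

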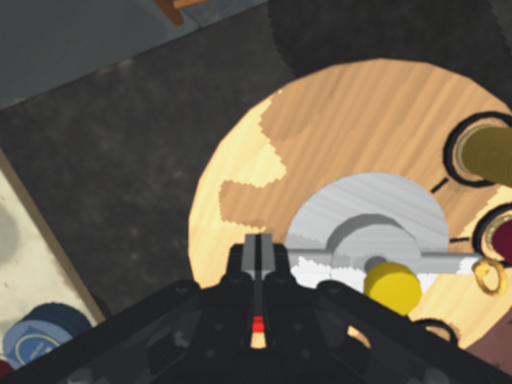

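```bash
cat > m.py <<'E'
import sys
from h import *
w=dict(np.load('pics/'+sys.argv[1]+'.png.npz'))
A=np.array([.5185,.1165])
for a in (40,42,44,46,48,50):
    r=np.radians(a);d=np.array([np.cos(r),np.sin(r)]);n=np.array([-d[1],d[0]])
    print(a,[proj(w,[*(A+k*d+q*n),.0765]).round(0).tolist() for k in(-.045,.05,.062) for q in (-.007,.007)])
print(proj(w,[*A,.104]))
im=cv2.cvtColor(w['color'],cv2.COLOR_RGB2BGR)
cv2.imwrite('pics/'+sys.argv[1]+'z.png',cv2.resize(im[150:330,252:512],None,fx=3,fy=3,interpolation=cv2.INTER_CUBIC))
E
python3 m.py wrist3
```

```text
40 [[297.0, 274.0], [298.0, 252.0], [460.0, 274.0], [465.0, 253.0], [481.0, 274.0], [486.0, 253.0]]
42 [[298.0, 276.0], [298.0, 255.0], [461.0, 272.0], [465.0, 250.0], [482.0, 271.0], [486.0, 249.0]]
44 [[298.0, 278.0], [297.0, 257.0], [462.0, 269.0], [465.0, 247.0], [483.0, 268.0], [487.0, 246.0]]
46 [[299.0, 281.0], [297.0, 260.0], [463.0, 266.0], [465.0, 245.0], [484.0, 264.0], [487.0, 243.0]]
48 [[299.0, 283.0], [297.0, 262.0], [463.0, 264.0], [465.0, 242.0], [485.0, 261.0], [487.0, 239.0]]
50 [[300.0, 285.0], [297.0, 265.0], [464.0, 261.0], [465.0, 239.0], [485.0, 258.0], [486.0, 236.0]]
[396.10098296 292.80851183]
```

View pics/wrist3z.png

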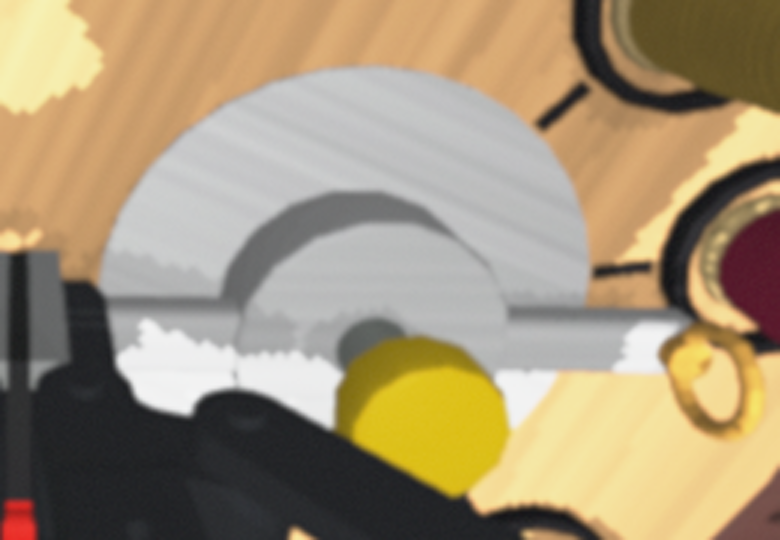

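Call:
play_rows --claw '[1,1,1,1,1,1,1]' --pt "0 0.003 0" --pt "-0.001 0.006 0" --pt "-0.002 0.008 0" --pt "-0.002 0.01 0" --pt "-0.002 0.01 0" --pt "-0.002 0.01 0" --pt "-0.002 0.01 0" --spin '[-2,-4,-6,-8,-8,-8,-8]'

```text
time_s: 4.42
tool_pos: [0.4596, 0.0776, 0.1104]
tcp_rot: [0.913, 0.408, 0.0, 0.0]
ft_force: [-2.1, 0.9, -0.6]
width: 0.0003
```

```bash
python3 - <<'E'
from h import *
f=save('wrist','wrist4.png'); f=save('side','side4.png')
st=arm.read_state();print(st['tool_pos'],st['tcp_rot'],st['ft_force'])
E
python3 m.py wrist4
```

```text
[0.45962265 0.07760519 0.1103536 ] [9.12745230e-01 4.08529223e-01 1.21236501e-04 6.92109648e-05] [-1.23557426  0.35088456  0.4911083 ]
40 [[297.0, 263.0], [301.0, 242.0], [455.0, 284.0], [463.0, 263.0], [475.0, 286.0], [483.0, 265.0]]
42 [[297.0, 266.0], [300.0, 244.0], [457.0, 281.0], [464.0, 260.0], [477.0, 283.0], [484.0, 262.0]]
44 [[297.0, 268.0], [300.0, 247.0], [458.0, 278.0], [464.0, 257.0], [478.0, 280.0], [485.0, 259.0]]
46 [[297.0, 271.0], [299.0, 249.0], [459.0, 276.0], [465.0, 255.0], [479.0, 277.0], [486.0, 255.0]]
48 [[297.0, 273.0], [298.0, 251.0], [460.0, 273.0], [465.0, 252.0], [481.0, 273.0], [486.0, 252.0]]
50 [[298.0, 275.0], [298.0, 254.0], [461.0, 271.0], [465.0, 249.0], [482.0, 270.0], [486.0, 249.0]]
[396.20359448 291.8593567 ]
```

View pics/wrist4z.png

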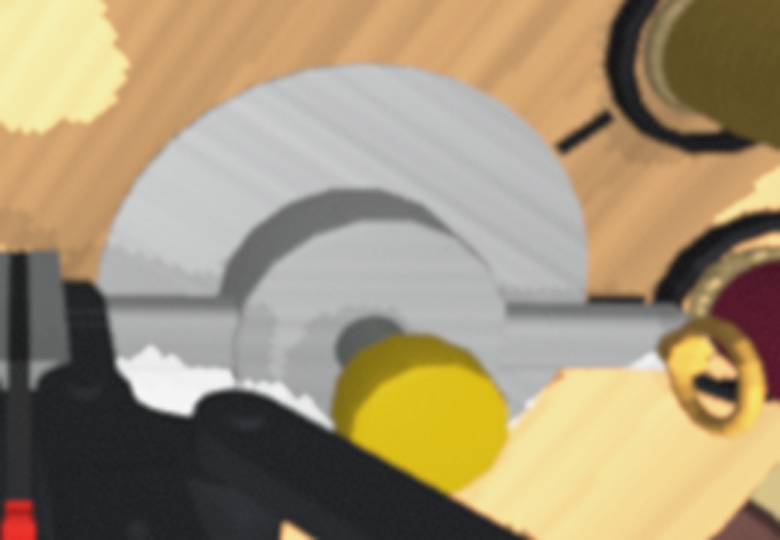

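Call:
play_rows --claw '[1,1,1,1,1,1,1,1,1]' --pt "0 0 0" --pt "0 -0.003 0" --pt "0 -0.01 0" --pt "0 -0.02 0" --pt "0 -0.02 -0.02" --pt "0 -0.02 -0.05" --pt "0 -0.02 -0.08" --pt "0 -0.02 -0.08" --pt "0 -0.02 -0.08" --spin '[0,0,0,0,0,0,0,0,0]'

```text
time_s: 5.27
tool_pos: [0.4451, 0.0916, 0.1917]
tcp_rot: [0.913, 0.409, 0.002, 0.0]
ft_force: [-0.4, -0.5, 0.5]
width: -0.0001
```

```bash
python3 - <<'E'
from h import *
f=save('wrist','wrist5.png'); f=save('side','side5.png')
cv2.imwrite('pics/side5c.png',cv2.resize(cv2.imread('pics/side5.png')[150:270,230:350],None,fx=5,fy=5,interpolation=cv2.INTER_CUBIC))
A=np.array([.5185,.1165])
for a in (46,48,50):
    d=np.array([np.cos(np.radians(a)),np.sin(np.radians(a))])
    print('side tab',a,(proj(f,[*(A-.07*d),.123])-[230,150])*5, 'eye end',(proj(f,[*(A+.064*d),.076])-[230,150])*5)
st=arm.read_state();print(st['tool_pos'],st['tcp_rot'],st['ft_force'])
E
python3 m.py wrist5
```

```text
side tab 46 [366.64594173 237.73414132] eye end [143.69212213 373.98977578]
side tab 48 [364.32399657 235.04717305] eye end [145.55785944 376.65425349]
side tab 50 [361.87512416 232.41538229] eye end [147.55723025 379.27780909]
[0.4437126  0.09110609 0.18977593] [ 9.12530483e-01  4.09008518e-01 -3.74192045e-04 -9.32668344e-05] [ 0.25595429  0.43298193 -0.66200669]
40 [[283.0, 233.0], [286.0, 218.0], [392.0, 248.0], [396.0, 233.0], [405.0, 249.0], [410.0, 235.0]]
42 [[283.0, 235.0], [285.0, 220.0], [392.0, 246.0], [396.0, 231.0], [406.0, 247.0], [410.0, 233.0]]
44 [[283.0, 237.0], [285.0, 222.0], [393.0, 244.0], [397.0, 229.0], [407.0, 245.0], [411.0, 230.0]]
46 [[283.0, 239.0], [284.0, 223.0], [394.0, 242.0], [397.0, 227.0], [408.0, 243.0], [411.0, 228.0]]
48 [[283.0, 240.0], [284.0, 225.0], [394.0, 241.0], [397.0, 225.0], [408.0, 241.0], [411.0, 226.0]]
50 [[284.0, 242.0], [284.0, 227.0], [395.0, 239.0], [397.0, 224.0], [409.0, 238.0], [411.0, 223.0]]
[345.5605769  248.55517956]
```

View pics/side5c.png

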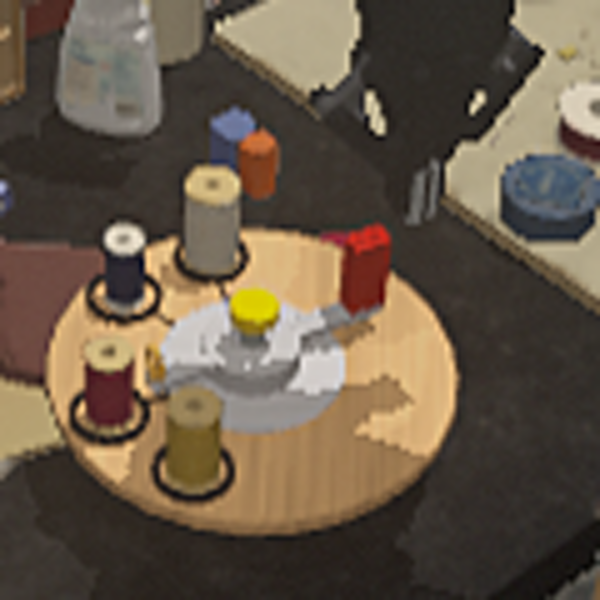

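View pics/wrist5.png

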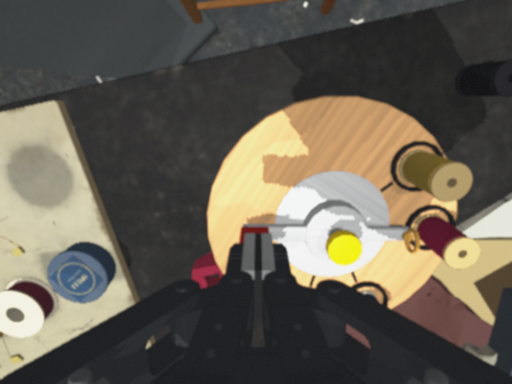

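Call:
play_rows --claw '[1,1,1,1,1,1,1,1]' --pt "0.02 0.011 0" --pt "0.04 0.022 0" --pt "0.06 0.034 0" --pt "0.069 0.039 0" --pt "0.069 0.039 0.02" --pt "0.069 0.039 0.04" --pt "0.069 0.039 0.053" --pt "0.069 0.039 0.053" --spin '[0,0,0,0,0,0,0,0]'

```text
time_s: 6.03
tool_pos: [0.5164, 0.1158, 0.1335]
tcp_rot: [0.913, 0.409, -0.004, -0.001]
ft_force: [-0.8, 0.1, -0.9]
width: -0.0004
```

```bash
python3 - <<'E'
from h import *
f=save('side','side6.png'); w=save('wrist','wrist6.png')
cv2.imwrite('pics/side6c.png',cv2.resize(cv2.imread('pics/side6.png')[150:270,230:350],None,fx=5,fy=5,interpolation=cv2.INTER_CUBIC))
st=arm.read_state();p=st['tool_pos'];print(p,st['tcp_rot'],st['ft_force'])
print((proj(f,p-[0,0,.019])-[230,150])*5)
E
```

```text
[0.51843604 0.11616532 0.13626144] [ 9.12622990e-01  4.08799155e-01 -1.55346486e-03 -3.41317221e-04] [ 6.90820305e-01  7.28960209e-04 -7.74407187e-01]
[252.39409236 282.68308496]
```

View pics/side6c.png

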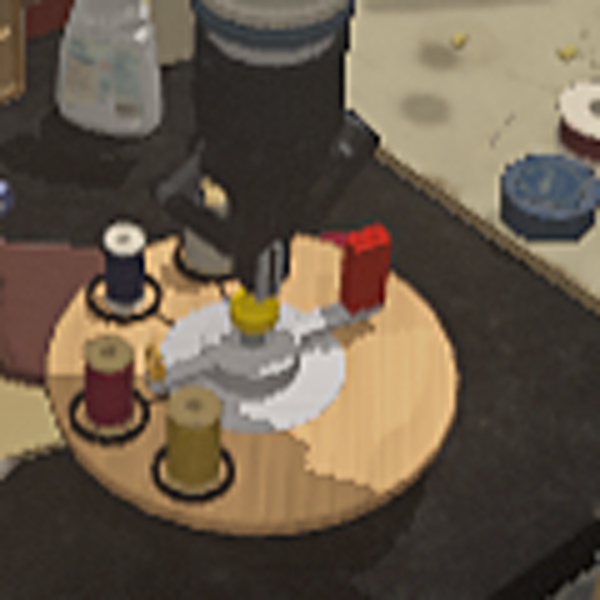

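View pics/wrist6.png

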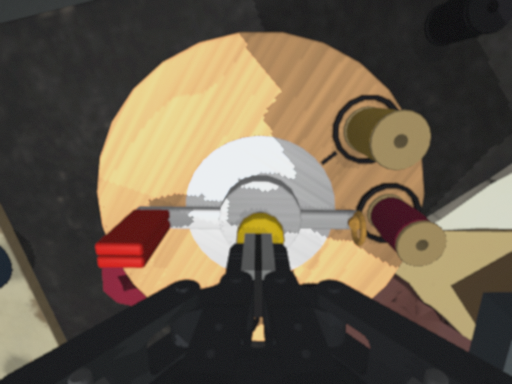

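Call:
play_rows --claw '[1,1,1,1,1,1,1,1]' --pt "0 0 0.006" --pt "0 0 0.01" --pt "0 0 0.013" --pt "0 0 0.016" --pt "0 0 0.019" --pt "0 0 0.021" --pt "0 0 0.021" --pt "0 0 0.021" --spin '[0,0,0,0,0,0,0,0]'

```text
time_s: 6.8
tool_pos: [0.5196, 0.1163, 0.1162]
tcp_rot: [0.913, 0.409, -0.0, 0.0]
ft_force: [-0.2, -0.7, 0.8]
width: 0.0001
```

Call:
play_rows --claw '[1,1,1,1,1]' --pt "0 0 0.002" --pt "0 0 0.003" --pt "0 0 0.004" --pt "0 0 0.004" --pt "0 0 0.004" --spin '[0,0,0,0,0]'

```text
time_s: 7.22
tool_pos: [0.5197, 0.1164, 0.113]
tcp_rot: [0.913, 0.409, 0.0, 0.0]
ft_force: [-3.5, -1.3, 9.1]
width: -0.0006
```

```bash
python3 - <<'E'
from h import *
st=arm.read_state();p=st['tool_pos'];print(p,st['tcp_rot'],st['ft_force'])
f=save('side','side7.png'); w=save('wrist','wrist7.png')
cv2.imwrite('pics/side7c.png',cv2.resize(cv2.imread('pics/side7.png')[150:270,230:350],None,fx=5,fy=5,interpolation=cv2.INTER_CUBIC))
E
```

```text
[0.51970836 0.11638422 0.11295081] [9.12618731e-01 4.08811747e-01 8.21324854e-05 1.87231483e-05] [-3.49283704 -1.25626707  9.149466  ]
```

View pics/side7c.png

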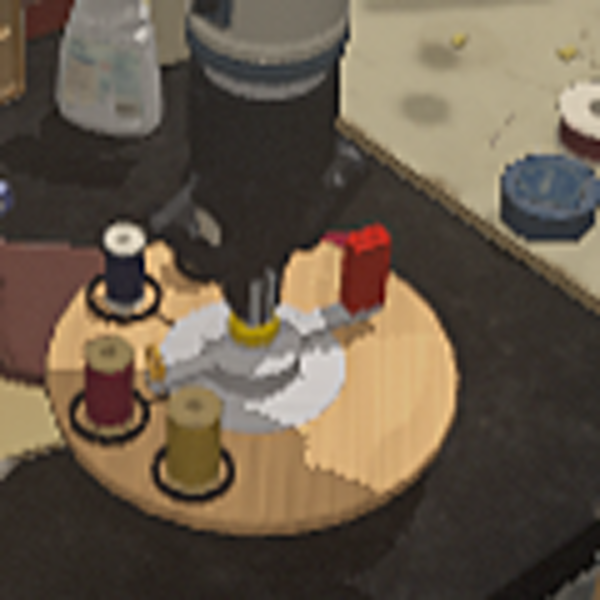

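Call:
play_rows --claw '[1,1,1,1]' --pt "0 0 0.001" --pt "0 0 0.002" --pt "0 0 0.002" --pt "0 0 0.002" --spin '[0,0,0,0]'

```text
time_s: 7.65
tool_pos: [0.5198, 0.1164, 0.1127]
tcp_rot: [0.913, 0.409, 0.0, 0.0]
ft_force: [-10.1, -2.6, 31.1]
width: -0.0
```

Call:
play_rows --claw '[1,1,1,1,1,1,1]' --pt "0 0 0" --pt "0 0 -0.003" --pt "0 0 -0.02" --pt "0 0 -0.05" --pt "0 0 -0.08" --pt "0 0 -0.12" --pt "0 0 -0.14" --spin '[0,0,0,0,0,0,0]'

```text
time_s: 8.23
tool_pos: [0.521, 0.1166, 0.254]
tcp_rot: [0.913, 0.409, 0.002, 0.0]
ft_force: [0.8, -0.1, 0.5]
width: 0.0
```

Call:
play_rows --claw '[1,1,1,1,1,1,1,1]' --pt "0 -0.03 0" --pt "0 -0.06 0" --pt "0 -0.09 0" --pt "0 -0.12 0" --pt "0.03 -0.15 0" --pt "0.05 -0.17 0" --pt "0.05 -0.17 0" --pt "0.05 -0.17 0" --spin '[0,0,0,0,0,0,0,0]'

```text
time_s: 8.9
tool_pos: [0.4257, 0.2681, 0.25]
tcp_rot: [0.912, 0.41, -0.0, 0.0]
ft_force: [0.3, -0.6, 0.5]
width: 0.0
```

```bash
python3 - <<'E'
from h import *
st=arm.read_state();p=st['tool_pos'];print(p,st['ft_force'])
f=save('side','side8.png'); w=save('top','top8.png')
a=cv2.resize(cv2.imread('pics/side8.png')[150:270,230:350],None,fx=4,fy=4,interpolation=cv2.INTER_CUBIC)
b=cv2.resize(cv2.imread('pics/top8.png')[165:285,185:285],None,fx=3.2,fy=4,interpolation=cv2.INTER_CUBIC)
cv2.imwrite('pics/c8.png',np.hstack([a,b]))
E
```

```text
[0.42572683 0.2680829  0.25003759] [ 0.25949113 -0.64291919  0.50917033]
```

View pics/c8.png

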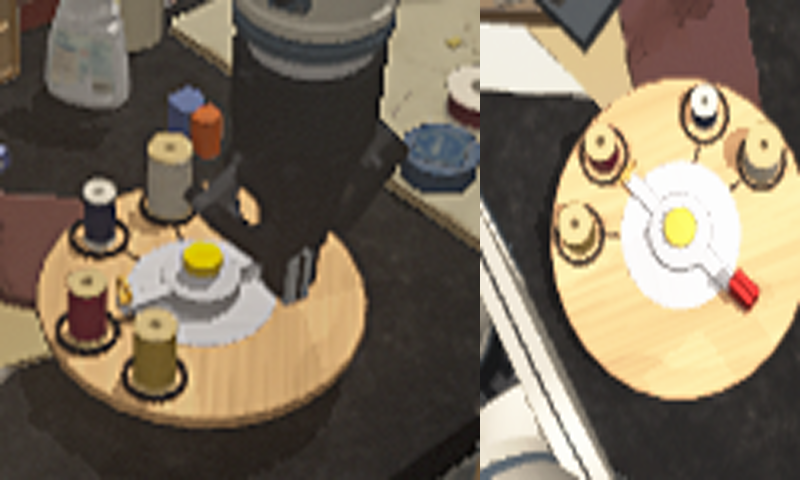

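```bash
python3 - <<'E'
from h import *
w=dict(np.load('pics/top8.png.npz'))
h=cv2.cvtColor(w['color'],cv2.COLOR_RGB2HSV)
m=((h[...,0]<8)|(h[...,0]>175))&(h[...,1]>180)&(h[...,2]>120); m[:,:250]=0;m[:,290:]=0;m[:210]=0;m[255:]=0
v,u=np.nonzero(m);print(len(u),u.mean(),v.mean())
for z in(.123,.115):
    d=plane(w,u.mean(),v.mean(),z)[:2]-[.5185,.1165];print(np.degrees(np.arctan2(-d[1],-d[0])),np.hypot(*d))
m=(h[...,0]>25)&(h[...,0]<35)&(h[...,1]>180)&(h[...,2]>120);m[:,:230]=0;m[:,265:]=0;m[:205]=0;m[240:]=0
v,u=np.nonzero(m);print(plane(w,u.mean(),v.mean(),.094),plane(w,u.mean(),v.mean(),.104))
arm.finish_job()
E
```

```text
43 267.2325581395349 236.69767441860466
46.84189515136399 0.0707973346690175
47.57373784307828 0.07024784944062112
[nan nan nan] [nan nan nan]
the job is handed in; nothing more can be done<stdin>:9: RuntimeWarning: Mean of empty slice.
  ret = ret.dtype.type(ret / rcount)
```

I pushed the red tab about 27° counter-clockwise with the shut fingertips, touching one face only. I then backed off and pressed the yellow plunger down from above. The job was handed in at about 9 s of robot time.

**Last checks**
- **Aim:** the arm's line measures 46.8–47.6° in the final top view, against 47.9° for the burgundy spool. That is about 1° off, within the 7° allowed.
- **Plunger:** the fingertip stopped at about 94 mm above the bench and the force climbed from 9 to 31 N, so the plunger is at its stop.
- **Spools and clearance:** all four spools stand in their seats by eye in the final pictures, and the gripper is well clear of the stand.
- **Bystanders:** I did not measure the bystanders' positions again at the end. The arm's path kept away from them and no unexpected force showed.

**Failed check:** my last measurement of the plunger's position in the top picture found no pixels (a bad colour mask). The plunger result therefore rests on the force, the height and how it looks in the side view.

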